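# Fit the electrode plugs and dip the probe rod into the test cell

### The job

Make the test cell ready to measure: first seat the red electrode plug fully home in the lid port marked with one dot, then seat the black plug fully home in the port marked with two dots. Then take the steel probe rod with the orange band from its holder and lower it upright through the collar in the middle of the lid, never letting it touch the collar or any other part of the cell, until the orange band is level with the collar's top. Finish while still holding the rod there, still and centred in the hole, with both plugs in place, and leave the blue plug, the spare rod and everything else on the bench where they stand.

Things in the scene. Friction and masses are not known exactly. Their poses are not given: they have to be found in the camera images.
- cell: Fixed test cell: grey base 170 mm square, white pillars, glass jar, white lid 160 mm square, 14 mm thick, its top 114 mm above the bench. A grey collar (48 mm across, 16 mm tall) stands mid-lid; its through bore is 28 mm across. Two through ports 17 mm across, 60 mm either side of the middle. Origin on the bench under the middle, z up, port 1 at +x, port 2 at -x. Any yaw.
- port1 (a point): Mouth centre, level with the lid's top, of the port marked with one black dot (9 mm across, beside the port). Takes the red plug. Axes as the cell's, z up.
- port2 (a point): Mouth centre, level with the lid's top, of the port marked with two black dots. Takes the black plug. Axes as the cell's, z up.
- guide (a point): Centre of the guide collar's bore at the collar's top, 130 mm above the bench. Straight below, the bore goes on through the lid (31 mm across) and into the jar; 116 mm free depth to the jar's floor. Axes as the cell's, z up.
- rack: Plug rack, fixed: an aluminium plate 170 x 60 mm, 16 mm thick, top 85 mm above the bench, on two end walls; three through holes 17 mm across, 52 mm apart in a row. Origin on the bench under its middle, x along the row, z up. Three plugs stand in it in any order, grips resting on the plate. It and the rod holder stand either side of the cell and may change sides.
- red_plug: Red electrode plug: upright, a red plastic grip (cylinder 22 mm across, 34 mm tall) on a steel shank 14 mm across and 30 mm long with a tapered foot; origin at the centre of the shank's foot, z up along it; the grip's underside is 30 mm and its top 64 mm above the origin. 45 g. Stands in the rack at the start.
- black_plug: Black electrode plug: upright, a black plastic grip (cylinder 22 mm across, 34 mm tall) on a steel shank 14 mm across and 30 mm long with a tapered foot; origin at the centre of the shank's foot, z up along it; the grip's underside is 30 mm and its top 64 mm above the origin. 45 g. Stands in the rack at the start.
- blue_plug: Blue electrode plug: upright, a blue plastic grip (cylinder 22 mm across, 34 mm tall) on a steel shank 14 mm across and 30 mm long with a tapered foot; origin at the centre of the shank's foot, z up along it; the grip's underside is 30 mm and its top 64 mm above the origin. 45 g. A spare: leave it in the rack.
- holder: Rod holder, fixed: a wooden block 150 x 70 mm, 50 mm tall, with two blind holes 14 mm across and 40 mm deep, 70 mm apart along its long side. Origin on the bench under its middle, x along the row of holes, z up. Probe rod and spare rod stand in the holes, either way round.
- rod: Probe rod: a plain steel stem 12 mm across and 110 mm long under a white plastic grip (cylinder 24 mm across, 50 mm tall). An orange band 10 mm wide is centred 60 mm above the foot. Origin at the centre of the foot, z up along the rod; total 160 mm. Stands upright in the holder, foot 10 mm above the bench. About 110 g.
- rod_mark (a point): Centre of the rod's orange band, on the rod's axis, 60 mm above its foot.
- rod_grip (a point): Middle of the rod's white grip, on its axis, 135 mm above its foot.
- spare_rod: Spare rod: same sizes, dark stem without band, green grip. Origin at the foot. Leave it in the holder.
- reagent: Amber bottle 56 mm across, 130 mm tall, standing towards the far side. Origin under its centre. Leave alone.
- jar: White jar 52 mm across, 70 mm tall, towards the far side. Origin under its centre. Leave alone.
- beaker: Clear plastic beaker 64 mm across, 80 mm tall, towards the far side. Origin under its centre. Leave alone.
- driver: Screwdriver with a yellow handle, 160 mm, lying towards the far side. Leave alone.
- spanner: Steel spanner, 150 mm, lying towards the far side. Leave alone.

How it is judged:
By the outcome, as a careful person would: the job done as asked, in the order asked, and still so for the second after the job is handed in, while the arm keeps its last pose, push and grip.
It also fails if it takes over 72 s, if anything falls off the work surface, if the arm or the gripper's body presses on something with over 40 N, if the wrist force passes 120 N, or if a joint passes its speed limit or range.

### The arm

A 6-joint arm with a two-finger parallel gripper is mounted at the origin on the work surface. World frame = base frame: x ahead of the robot, y to its left, z up, the work surface at z = 0. Lengths are in mm, angles in rad, forces in N, time in s.
With the tool pointing down it reaches from about 350 to 975 mm from the base axis. Payload 7.1 kg.
Tool frame: the origin (TCP) lies midway between the tips of the shut fingers; the grasp point (between the pads) lies 19 mm behind it (ctrl.grip_depth is the distance from the TCP to the grasp point, in mm); z points along the fingers, y is the line along which they close (so a half turn about z gives the same grasp; the last joint's range is limited). The gripper opens to 88 mm and grips with 3 to 60 N. Pads are 20 mm wide; open, the fingers measure 115 mm over their backs; the gripper's body (75 mm by 178 mm) begins 61 mm behind the grasp point.
Start: joints at [1.204, 0.423, 1.63, -0, 1.089, -0.019], TCP at [212.987, 587.572, 222.675] pointing down, gripper open.
Joint ranges: [-3, 3], [-0.9, 2.11], [0.09, 2.58], [-1.31, 4.45], [0.11, 2.69], [-2.54, 2.54]. Speed limits (rad/s): [2.39, 2.39, 3.01, 3.14, 3.14, 3.14].

### API

Orientations are given as a rotation vector (axis times angle).
In Python, from workcell import ctrl, cams gives the robot as it stands.
- The arm moves only by the tool move_arm, never from a script. Its argument "steps" is a list of rows, each a list of 3 entries, a list of its own where there are three numbers: the shift along the tool's x, y, z in units of 25 mm (1.0 is 25 mm), then the turn about the tool's z in units of 5 degrees (1.0 is 5 degrees), then the closure, from 0 (fully open) to 1 (shut). A call has 1 to 20 rows; each row shifts and turns the commanded pose from where the row before left it, along the tool's axes as they then stand; what a row does not reach is not made up. A row lasts 1/12 s, in which the tool goes at most 41.7 mm and 7.16 degrees, less where a joint would pass 70% of its speed; a pose out of reach is approached as far as the arm can. A call is refused whole if a number of a shift passes 1 or a number of a turn 1, either way. A call with a gripper value outside its range is refused whole. The fingers move at their own pace and stop on an object; the grip force is fixed at half the most. Time passes only in rows, so rows that do not move let the fingers close. It gives the time, the measured TCP pose, the force, the opening and the grip force at its end, in the units of the state.
- ctrl.get_obs(): the state, without advancing time (a new reading comes with each control period).
- cams.get_image(name): name is "scene" or "top" or "wrist"; returns a dict with "image" (420x560x3 uint8, red, green, blue), "camera_matrix" (3x3 intrinsics, pixels), "xyz" and "rotation" of the camera in the world; the wrist camera has in their place "mount" (4x4, takes a point from camera to tool coordinates, whose origin is the TCP and whose axes are the flange's). Camera axes: x right, y down, z forward; pixel columns grow to the right and rows downward; lengths in mm; the calibration is good to about 2 mm. A picture is of the moment at which its call begins: read the wrist's pose just before it. There is no depth.
- ctrl.close_job(): hands the job in; it is judged then, once.
Trained networks look in the newest picture that a camera, given by its name, has taken for a name from the list of things; names that differ only in an ending like _2 or _b are one class to them, and where a whole thing is asked for, a point or a joint stands for the part that bears it (a point fixed in the world has none). Each returns a list of dicts, best first, with "p" (0 to 1); they miss things now and then, are a little off and sometimes report something else, mostly with a low value. They report only what shows in the picture. A call takes as long as a camera call.
- cams.boxes_of(camera, thing): "rect" ([centre column, centre row, width, height] in pixels, round what is visible of it).
- cams.cut_out(camera, thing): "pixels" (420x560 bool, what is visible of it) and "rect" ([centre column, centre row, width, height] in pixels, round what is visible of it).
The state is a dict: "t": time; "qpos": joint angles; "qvel": joint speeds; "joint_torque": joint torques, N m; "ee_pos": TCP position; "orientation": TCP orientation; "ft_force": force on the tool from outside, world axes, zero at the start; "moment": the same for the moment, N m; "width": finger opening in mm; "grasp_force": force on a finger pad.
Only numpy, scipy, OpenCV 4.12 (cv2) and the standard library are available. Lean on these libraries where they do the work, as an engineer would, in place of code of your own. Each camera call takes 0.05 s, during which the arm holds its last target. There are 200 camera calls.

## Working session

There is one attempt and no reset: what is moved stays moved. The work goes in short steps, Python scripts to look and compute and a tool call to move; the robot and the scene stay as the last step left them, time stands still between calls to the robot, and variables do not carry over. Pictures are saved under pics/ and viewed, at most 10 in all, crops included, and the job is handed in when it is done.

Besides the shell and the picture viewer there is one more tool, called by a JSON object that holds its "fn" and its "kwargs". move_arm: Moves the arm, as the interface text tells. Its arguments: {"type":"object","properties":{"steps":{"type":"array"}},"required":["steps"]}

```bash
ls; mkdir -p pics
python3 - <<'E'
from workcell import ctrl,cams
import cv2,numpy as np
print(ctrl.get_obs())
for n in ("scene","top"):
    d=cams.get_image(n); cv2.imwrite(f"pics/{n}0.png",d["image"][:,:,::-1]); print(n,d["camera_matrix"],d["xyz"],d["rotation"])
    for t in ["cell","port1","port2","guide","rack","red_plug","black_plug","blue_plug","holder","rod","rod_mark","rod_grip","spare_rod"]:
        print(t,[(round(b["p"],2),np.round(b["rect"],1).tolist()) for b in cams.boxes_of(n,t)[:2]])
d=cams.get_image("wrist");print(d["camera_matrix"],d["mount"])
E
```

```text
pics
{'t': 0.0, 'qpos': array([ 1.20399527e+00,  4.23818778e-01,  1.63064569e+00,  2.03275650e-06,
        1.08860536e+00, -1.89815412e-02]), 'qvel': array([ 0.0005252 ,  0.00112928, -0.00048623, -0.00096432,  0.0013463 ,
       -0.0007689 ]), 'joint_torque': array([-8.11657610e-04, -5.44624186e+01, -2.73656899e+01,  6.44268561e-02,
        2.28786038e-02, -1.03885163e-04]), 'ee_pos': array([212.80388476, 587.08956731, 221.93288277]), 'orientation': array([-5.43555752e-01, -3.09392245e+00,  2.27654389e-03]), 'ft_force': array([-0.71607799,  1.12272282, -0.38351329]), 'moment': array([-0.01027911,  0.04202358,  0.01429678]), 'grasp_force': 0.0, 'width': 87.86195361849725}
scene [[452.54132911   0.         280.0925387 ]
 [  0.         452.54132911 211.9493952 ]
 [  0.           0.           1.        ]] [1088.46049689  619.41280122  745.14652357] [-0.8443268  -2.46697035  1.16243433]
cell [(0.68, [322.4, 215.5, 82.6, 86.4]), (0.68, [421.8, 291.0, 74.2, 91.7])]
port1 [(0.89, [321.7, 215.2, 75.0, 81.8]), (0.48, [426.0, 269.9, 16.3, 17.9])]
port2 [(0.89, [321.7, 215.2, 75.0, 81.8]), (0.48
[... 1069 characters left out ...]
(0.41, [163.9, 233.2, 11.4, 7.5])]
blue_plug []
holder [(0.77, [399.2, 240.7, 40.0, 53.4])]
rod [(0.55, [411.2, 250.2, 18.3, 10.5])]
rod_mark [(0.67, [411.2, 249.5, 15.3, 8.6])]
rod_grip [(0.53, [410.9, 248.8, 18.3, 9.6])]
spare_rod [(0.66, [403.5, 224.8, 15.7, 8.7]), (0.46, [291.8, 162.1, 44.4, 10.8])]
[[293.08133136   0.         283.91314034]
 [  0.         293.08133136 210.54169212]
 [  0.           0.           1.        ]] [[-2.22478073e-04 -9.63333760e-01 -2.68305828e-01  7.39436236e+01]
 [ 9.99999955e-01 -1.59714326e-04 -2.55752405e-04  5.38336218e-01]
 [ 2.03522641e-04 -2.68305873e-01  9.63333752e-01 -1.61642489e+02]
 [ 0.00000000e+00  0.00000000e+00  0.00000000e+00  1.00000000e+00]]
```

View pics/top0.png

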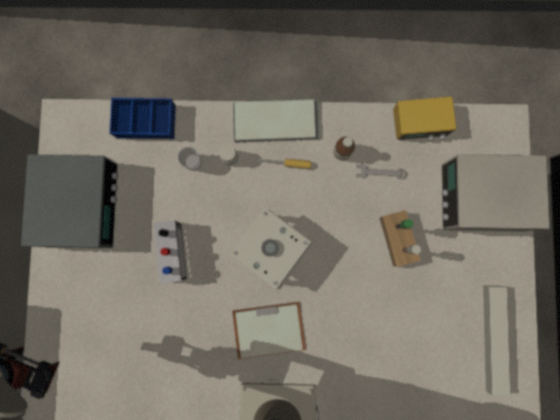

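Run:
```python
import cv2
a=cv2.imread("pics/scene0.png")[90:370,180:480]
cv2.imwrite("pics/scene0c.png",cv2.resize(a,None,fx=2.1,fy=2.1,interpolation=cv2.INTER_CUBIC))
```

```text
(no output)
```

View pics/scene0c.png

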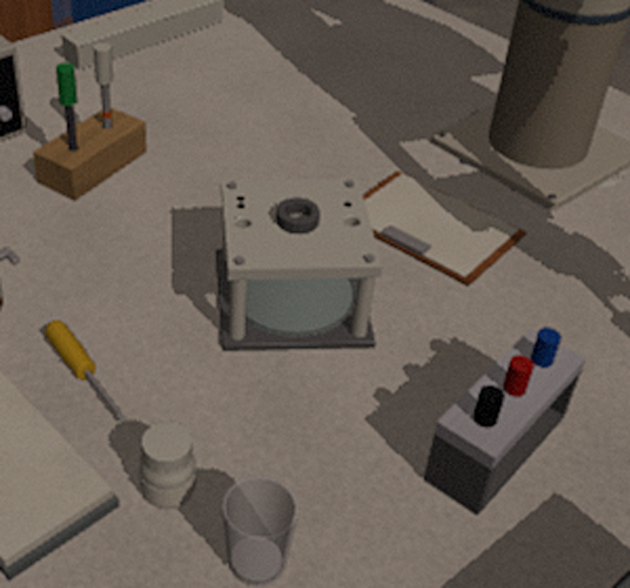

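```bash
cat > h.py <<'E'
from workcell import ctrl,cams
import cv2,numpy as np
from scipy.spatial.transform import Rotation as Ro
def fixed(d): return np.array(d["camera_matrix"]),np.array(d["xyz"]),Ro.from_rotvec(d["rotation"]).as_matrix()
def wrist(d,o):
    T=np.eye(4);T[:3,:3]=Ro.from_rotvec(o["orientation"]).as_matrix();T[:3,3]=o["ee_pos"]
    M=T@np.array(d["mount"]);return np.array(d["camera_matrix"]),M[:3,3],M[:3,:3]
def ray(c,uv):
    K,p,R=c;v=R@np.linalg.solve(K,[*uv,1.]);return p,v/np.linalg.norm(v)
def onz(c,uv,z):
    p,v=ray(c,uv);return p+v*(z-p[2])/v[2]
def proj(c,X):
    K,p,R=c;q=K@(R.T@(np.array(X)-p));return q[:2]/q[2]
def tri(rays):
    A=0;b=0
    for p,v in rays:
        P=np.eye(3)-np.outer(v,v);A=A+P;b=b+P@p
    return np.linalg.solve(A,b)
def snap(n,name=None):
    o=ctrl.get_obs();d=cams.get_image(n)
    if name: cv2.imwrite(f"pics/{name}.png",d["image"][:,:,::-1])
    return d["image"],(wrist(d,o) if n=="wrist" else fixed(d)),o
def yaw(o): # world angle of tool x
    R=Ro.from_rotvec(o["orientation"]).as_matrix();return np.arctan2(R[1,0],R[0,0])
def go(X,yw=None):
    """print turn (5deg units) and then shift in 25mm units after the turn"""
    o=ctrl.get_obs();R=Ro.from_rotvec(o["orientation"]).as_matrix();t=0
    if yw is not None:
        t=yaw(o)-yw; t=(t+np.pi)%(2*np.pi)-np.pi   # tool z down: + turn lowers world yaw
        R=R@Ro.from_rotvec([0,0,t]).as_matrix()
    s=R.T@(np.array(X)-o["ee_pos"])
    print("pos",np.round(o["ee_pos"],1),"yaw",round(np.degrees(yaw(o)),1),"q6",round(o["qpos"][5],2),"t",round(o["t"],2),"F",np.round(o["ft_force"],1),"w",round(o["width"],1),"| turn",round(np.degrees(t)/5,2),"shift",np.round(s/25,2))
E
python3 - <<'E'
from h import *
im,c,o=snap("top"); 
for n,uv,z in [("collar",(270.5,247.5),130),("black",(163.5,233),119),("red",(165.5,252),119),("blue",(168,270),119),("green",(408,224),170),("white",(416,250),170),("rack",(173,252),85),("lidcorner",(269,210),114),("lidcR",(310,244),114)]:
    print(n,np.round(onz(c,uv,z)))
cs=snap("scene")[1]
f=lambda u,v:(180+u/2.1,90+v/2.1)
for n,uv,z in [("p2",f(243,223),114),("p1",f(352,222),114),("collar",f(298,214),130),("red",f(521,362),119),("black",f(490,393),119),("white",f(103,48),170),("green",f(66,68),170)]:
    print(n,np.round(onz(cs,uv,z)))
print(c[2],yaw(o))
E
```

```text
collar [497.  24. 130.]
black [532. 319. 119.]
red [480. 312. 119.]
blue [431. 303. 119.]
green [ 564. -336.  170.]
white [ 496. -356.  170.]
rack [481. 299.  85.]
lidcorner [600.  31. 114.]
lidcR [509. -83. 114.]
p2 [547.  -6. 114.]
p1 [451.  65. 114.]
collar [503.  33. 130.]
red [482. 316. 119.]
black [535. 323. 119.]
white [ 501. -350.  170.]
green [ 568. -333.  170.]
[[ 0.01777294 -0.99448213  0.10338963]
 [-0.99969723 -0.01591518  0.01876588]
 [-0.01701687 -0.10369185 -0.99446389]] 2.793782453040933
```

Run:
```python
from h import *
go([551,289,190])
```

```text
pos [213.  587.5 222.6] yaw 160.1 q6 -0.02 t 1.55 F [-0.  -0.2  0.2] w 87.4 | turn 0.0 shift [-16.78  -6.62   1.31]
```

{"fn": "move_arm", "kwargs": {"steps": [[[-0.9,-0.37,0.07],0,0.3],[[-0.93,-0.37,0.07],0,0.3],[[-0.93,-0.37,0.07],0,0.3],[[-0.93,-0.37,0.07],0,0.3],[[-0.93,-0.37,0.07],0,0.3],[[-0.93,-0.37,0.07],0,0.3],[[-0.93,-0.37,0.07],0,0.3],[[-0.93,-0.37,0.07],0,0.3],[[-0.93,-0.37,0.07],0,0.3],[[-0.93,-0.37,0.07],0,0.3],[[-0.93,-0.37,0.07],0,0.3],[[-0.93,-0.37,0.07],0,0.3],[[-0.93,-0.37,0.07],0,0.3],[[-0.93,-0.37,0.07],0,0.3],[[-0.93,-0.37,0.07],0,0.3],[[-0.93,-0.37,0.07],0,0.3],[[-0.93,-0.37,0.07],0,0.3],[[-0.93,-0.37,0.07],0,0.3],[[0,0,0],0,0.3],[[0,0,0],0,0.3]]}}

```text
t: 3.22
ee_pos: [549.5, 287.8, 190.9]
orientation: [-0.547, -3.093, 0.0]
ft_force: [-0.1, 0.0, 0.3]
width: 61.4
grasp_force: 0.0
```

Run:
```python
from h import *
im,c,o=snap("wrist","w_rack1")
go([551,289,190]); print(o["qvel"].round(3))
for t in ["red_plug","black_plug","blue_plug"]: 
    for b in cams.boxes_of("wrist",t)[:2]: print(t,round(b["p"],2),np.round(b["rect"],1),np.round(onz(c,b["rect"][:2],119),1))
cv2.imwrite("pics/w1.png",im[:,:,::-1])
```

```text
pos [548.8 288.5 191. ] yaw 160.0 q6 -0.76 t 3.27 F [-0.4  0.4 -0.1] w 61.4 | turn 0.0 shift [-0.08  0.05  0.04]
[ 0.034 -0.01   0.017  0.005  0.003  0.008]
red_plug 0.57 [288.1 129.2  26.9  29.2] [481.5 316.6 119. ]
black_plug 0.73 [316.5 183.4  28.3  33.2] [529.  323.8 119. ]
blue_plug 0.82 [257.4  65.7  32.1  39.1] [432.  310.8 119. ]
```

View pics/w1.png

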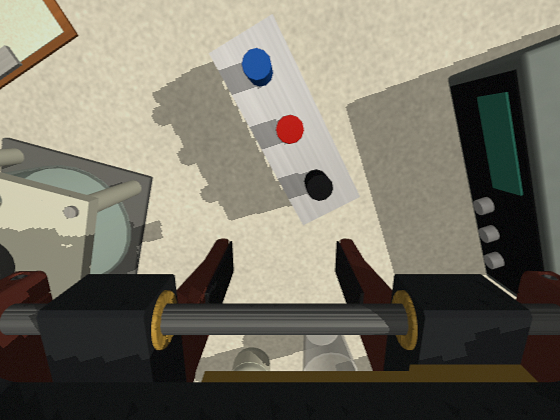

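```bash
cat >> h.py <<'E'
def blob(m,near=None,amin=60):
    n,l,s,ce=cv2.connectedComponentsWithStats(m.astype(np.uint8))
    k=[i for i in range(1,n) if s[i,4]>=amin]
    if near is not None: k.sort(key=lambda i:np.hypot(*(ce[i]-near)))
    else: k.sort(key=lambda i:-s[i,4])
    i=k[0]; return ce[i],s[i]
def colm(im,w):
    h=cv2.cvtColor(im,cv2.COLOR_RGB2HSV).astype(int);H,S,V=h[...,0],h[...,1],h[...,2]
    if w=="red": return ((H<8)|(H>172))&(S>150)&(V>90)
    if w=="blue": return (abs(H-112)<12)&(S>130)&(V>60)
    if w=="black": return V<45
E
python3 - <<'E'
from h import *
im,c,o=snap("wrist")
for w,n in (("red",(290,129)),("black",(318,185)),("blue",(257,66))):
    ce,s=blob(colm(im,w),n); print(w,ce.round(1),s,onz(c,ce,119).round(1))
np.save("r1.npy",np.concatenate([ray(c,blob(colm(im,"red"),(290,129))[0]),ray(c,blob(colm(im,"black"),(318,185))[0])]))
go([599,297,190])
E
```

```text
red [288.4 131.3] [275 117  28  29 590] [481.6 317.6 119. ]
black [316.7 186.9] [303 172  28  31 635] [530.3 324.6 119. ]
blue [256.4  67.8] [241  51  31  36 781] [431.6 310.7 119. ]
pos [548.2 289.5 191.3] yaw 160.1 q6 -0.76 t 3.47 F [-1.1 -0.4  0. ] w 61.7 | turn 0.0 shift [-1.81  0.97  0.05]
```

{"fn": "move_arm", "kwargs": {"steps": [[[-0.6,0.32,0],0,0.5],[[-0.6,0.32,0],0,0.5],[[-0.6,0.32,0],0,0.5],[[0,0,0],0,0.5],[[0,0,0],0,0.5],[[0,0,0],0,0.5]]}}

```text
t: 3.97
ee_pos: [598.2, 296.1, 190.9]
orientation: [-0.542, -3.093, 0.001]
ft_force: [-0.7, -0.7, -0.1]
width: 43.7
grasp_force: 0.0
```

Run:
```python
from h import *
r1=np.load("r1.npy").reshape(2,2,3); 
for k in range(5):
    im,c,o=snap("wrist"); out=[]
    for i,w in enumerate(("red","black")):
        n=proj(c,[(481,317,119),(530,324,119)][i])
        ce,s=blob(colm(im,w),n); out+=[ce.round(1),onz(c,ce,119).round(1),tri([r1[i],ray(c,ce)]).round(1)]
    print(o["ee_pos"].round(1),np.round(o["orientation"],3),o["qpos"].round(4)[:3],*out)
# cell view target: camera above collar
go([500-74*-.94,28-74*.34,210])
```

```text
[598.2 296.1 190.9] [-5.420e-01 -3.093e+00  1.000e-03] [0.4417 0.5194 1.5519] [257.8  68.9] [482.6 318.1 119. ] [481.6 317.9 114. ] [290.  132.9] [533.2 325.1 119. ] [533.4 325.2 105. ]
[598.1 296.  190.9] [-5.420e-01 -3.093e+00  1.000e-03] [0.4417 0.5192 1.5521] [257.9  68.9] [482.6 318.1 119. ] [481.6 317.9 114. ] [290.2 133. ] [533.2 325.1 119. ] [533.4 325.2 104.8]
[598.3 296.  191.1] [-5.430e-01 -3.094e+00  1.000e-03] [0.4415 0.5191 1.552 ] [257.9  68.7] [482.6 318.1 119. ] [481.6 317.9 114.1] [290.2 132.7] [533.1 325.1 119. ] [533.4 325.2 105.1]
[598.4 296.  191.2] [-5.430e-01 -3.094e+00  1.000e-03] [0.4415 0.5191 1.5517] [257.7  68.4] [482.5 318.1 119. ] [481.6 317.8 114.6] [290.1 132.5] [533.1 325.1 119. ] [533.4 325.2 105.1]
[598.7 295.9 191.3] [-0.543 -3.094  0.   ] [0.4413 0.5191 1.5514] [257.7  68.1] [482.6 318.1 119. ] [481.6 317.9 114.2] [289.9 132.3] [533.2 325.1 119. ] [533.5 325.2 104.8]
pos [598.9 295.9 191.3] yaw 160.1 q6 -0.78 t 4.22 F [ 0.6 -0.2  0.3] w 44.1 | turn 0.0 shift [ -2.89 -11.42  -0.75]
```

{"fn": "move_arm", "kwargs": {"steps": [[[-0.24,-0.95,-0.06],0,0.5],[[-0.24,-0.95,-0.06],0,0.5],[[-0.24,-0.95,-0.06],0,0.5],[[-0.24,-0.95,-0.06],0,0.5],[[-0.24,-0.95,-0.06],0,0.5],[[-0.24,-0.95,-0.06],0,0.5],[[-0.24,-0.95,-0.06],0,0.5],[[-0.24,-0.95,-0.06],0,0.5],[[-0.24,-0.95,-0.06],0,0.5],[[-0.24,-0.95,-0.06],0,0.5],[[-0.24,-0.95,-0.06],0,0.5],[[-0.24,-0.95,-0.06],0,0.5],[[0,0,0],0,0.5],[[0,0,0],0,0.5],[[0,0,0],0,0.5],[[0,0,0],0,0.5]]}}

```text
t: 5.55
ee_pos: [570.0, 4.3, 209.2]
orientation: [-0.542, -3.094, -0.0]
ft_force: [-0.1, -0.1, 0.2]
width: 43.8
grasp_force: 0.0
```

Run:
```python
from h import *
im,c,o=snap("wrist","w_cell"); np.savez("cell1.npz",im=im,K=c[0],p=c[1],R=c[2])
go([570,3,210])
```

```text
pos [570.    4.4 209.1] yaw 160.1 q6 -1.24 t 5.6 F [ 0.1 -0.3  0.1] w 44.1 | turn 0.0 shift [-0.02 -0.05 -0.04]
```

View pics/w_cell.png

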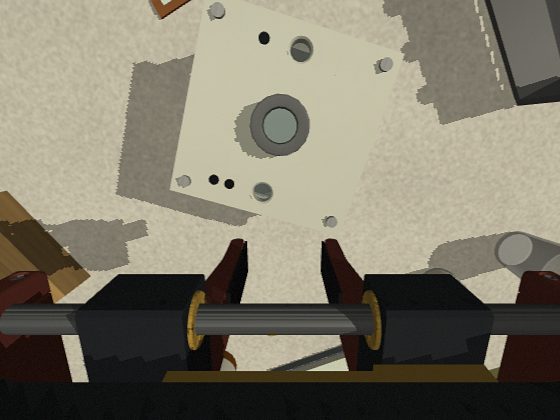

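```bash
cat >> h.py <<'E'
def ell(im,near,r,zz=None):
    """ellipse of the non-lid-coloured spot near a pixel"""
    u,v=map(int,np.round(near));r=int(r);w=im[v-r:v+r+1,u-r:u+r+1].astype(float)
    lid=np.median(np.concatenate([w[0],w[-1],w[:,0],w[:,-1]]),axis=0)
    w4=cv2.resize(np.linalg.norm(w-lid,axis=2),None,fx=4,fy=4,interpolation=cv2.INTER_LINEAR)
    m=(w4>40).astype(np.uint8);cs,_=cv2.findContours(m,cv2.RETR_EXTERNAL,cv2.CHAIN_APPROX_NONE)
    k=cv2.convexHull(max(cs,key=cv2.contourArea))
    (a,b),ax,_=cv2.fitEllipse(k);return np.array([(a+.5)/4-.5+u-r,(b+.5)/4-.5+v-r]),np.array(ax)/4
E
python3 - <<'E'
from h import *
for k in range(2):
    im,c,o=snap("wrist")
    P=[]
    for n,uv,r,z in (("p1",(301,49),16,114),("p2",(262,191),14,114)):
        ce,ax=ell(im,uv,r);P.append(onz(c,ce,z));print(n,ce.round(1),ax.round(1),P[-1].round(1))
    print("dist",np.linalg.norm(P[0]-P[1]),"mid",(P[0]+P[1])/2)
    # bore: bluish/bright inside of dark ring
    g=cv2.cvtColor(im,cv2.COLOR_RGB2GRAY); ring=(g<125)&(g>60); 
    m=np.zeros_like(g);m[85:165,240:320]=ring[85:165,240:320]
    cs,hi=cv2.findContours(m,cv2.RETR_CCOMP,cv2.CHAIN_APPROX_NONE)
    for q,h in zip(cs,hi[0]):
        if len(q)>40: e=cv2.fitEllipse(q);print("collar","inner" if h[3]>=0 else "outer",np.round(e[0],1),np.round(e[1],1),onz(c,e[0],130).round(1))
E
```

```text
p1 [301.1  48.9] [24.3 27.7] [448.1  63.4 114. ]
p2 [262.4 191.8] [20.2 21.8] [545.   -6.5 114. ]
dist 119.52444220519646 mid [496.56680083  28.46294071 114.        ]
collar outer [278.9 124.6] [59.2 61.3] [496.2  27.4 130. ]
collar inner [279.9 124.7] [33.2 37. ] [496.5  28.1 130. ]
p1 [301.2  48.9] [24.3 27.7] [448.1  63.5 114. ]
p2 [262.4 191.9] [20.3 21.7] [545.1  -6.5 114. ]
dist 119.56945137056097 mid [496.59549766  28.49067921 114.        ]
collar outer [278.9 124.6] [59.2 61.3] [496.2  27.4 130. ]
collar inner [279.7 124.8] [32.3 37.3] [496.6  28.  130. ]
```

Run:
```python
from h import *
go([481.7,317.8,160])
```

```text
pos [570.    4.4 209.1] yaw 160.1 q6 -1.24 t 5.7 F [ 0.7 -0.4 -1.1] w 44.0 | turn 0.0 shift [ 7.58 10.59  1.96]
```

{"fn": "move_arm", "kwargs": {"steps": [[[0.63,0.88,0.0],0,0.5],[[0.63,0.88,0.0],0,0.5],[[0.63,0.88,0.0],0,0.5],[[0.63,0.88,0.0],0,0.5],[[0.63,0.88,0.0],0,0.5],[[0.63,0.88,0.0],0,0.5],[[0.63,0.88,0.32],0,0.5],[[0.63,0.88,0.32],0,0.5],[[0.63,0.88,0.32],0,0.5],[[0.63,0.88,0.32],0,0.5],[[0.63,0.88,0.32],0,0.5],[[0.63,0.88,0.32],0,0.5],[[0,0,0],0,0.5],[[0,0,0],0,0.5],[[0,0,0],0,0.5],[[0,0,0],0,0.5]]}}

```text
t: 7.03
ee_pos: [482.6, 315.5, 161.5]
orientation: [0.544, 3.094, 0.0]
ft_force: [0.3, -0.2, 0.5]
width: 43.9
grasp_force: 0.0
```

Run:
```python
from h import *
snap("wrist","w_red");go([481.7,317.8,92])
```

```text
pos [482.7 315.3 161.5] yaw 160.0 q6 -0.66 t 7.08 F [ 0.5 -0.8  1.2] w 43.5 | turn 0.0 shift [0.07 0.08 2.78]
```

View pics/w_red.png

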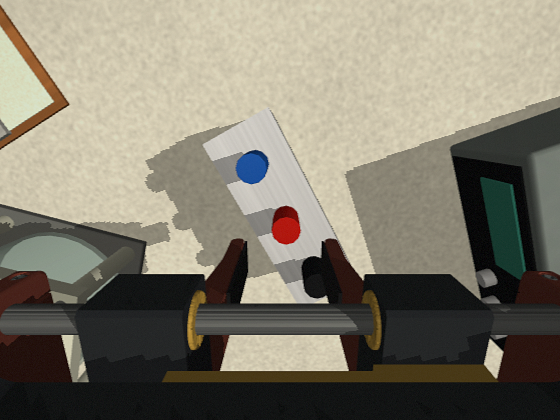

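{"fn": "move_arm", "kwargs": {"steps": [[[0.07,0.08,0.4],0,0.5],[[0,0,0.6],0,0.5],[[0,0,0.6],0,0.5],[[0,0,0.6],0,0.5],[[0,0,0.4],0,0.5],[[0,0,0.18],0,0.5],[[0,0,0],0,0.5],[[0,0,0],0,0.5],[[0,0,0],0,0.5]]}}

```text
t: 7.83
ee_pos: [481.9, 318.7, 92.3]
orientation: [0.544, 3.093, 0.001]
ft_force: [-0.6, 0.6, 0.9]
width: 44.2
grasp_force: 0.0
```

Run:
```python
from h import *
im,c,o=snap("wrist"); 
go([481.7,317.8,92])
# top of red grip: triangulate far edge etc. via blob of red vs first view
ce,s=blob(colm(im,"red"));print(ce,s,proj(c,[481.7,317.8,119]))
```

```text
pos [481.9 318.8  92.5] yaw 160.1 q6 -0.66 t 7.88 F [ 0.  -0.3  0.5] w 44.0 | turn 0.0 shift [-0.   -0.04  0.02]
[280.85229202 278.32003396] [ 261  260   41   38 1178] [281.20381533 279.33240643]
```

{"fn": "move_arm", "kwargs": {"steps": [[[0,0,0],0,1],[[0,0,0],0,1],[[0,0,0],0,1],[[0,0,0],0,1],[[0,0,0],0,1],[[0,0,0],0,1]]}}

```text
t: 8.38
ee_pos: [481.4, 318.6, 91.9]
orientation: [0.543, 3.094, 0.0]
ft_force: [-1.3, -0.5, 2.9]
width: 20.3
grasp_force: 30.0
```

Run:
```python
from h import *
im,c,o=snap("wrist"); ce,s=blob(colm(im,"red"));print(ce,s,o["grasp_force"],o["width"])
go([448.2,63.6,180])
```

```text
[283.61531915 279.31404255] [ 264  261   40   38 1175] 30.000539124011993 20.314548119617108
pos [481.4 318.6  91.9] yaw 160.1 q6 -0.66 t 8.43 F [-0.9 -0.3  2.4] w 20.5 | turn 0.0 shift [ -2.23 -10.04  -3.53]
```

{"fn": "move_arm", "kwargs": {"steps": [[[0,0,-0.5],0,1],[[0,0,-0.9],0,1],[[0,0,-0.9],0,1],[[0,0,-0.8],0,1],[[0,0,-0.4],0,1],[[-0.2,-0.8,0],0,1],[[-0.2,-0.92,0],0,1],[[-0.2,-0.92,0],0,1],[[-0.2,-0.92,0],0,1],[[-0.2,-0.92,0],0,1],[[-0.2,-0.92,0],0,1],[[-0.2,-0.92,0],0,1],[[-0.2,-0.92,0],0,1],[[-0.2,-0.92,0],0,1],[[-0.2,-0.92,0],0,1],[[-0.2,-0.92,0],0,1],[[0,0,0],0,1],[[0,0,0],0,1],[[0,0,0],0,1],[[0,0,0],0,1]]}}

```text
t: 10.1
ee_pos: [448.1, 65.4, 179.3]
orientation: [0.543, 3.094, 0.0]
ft_force: [-0.1, -0.3, -0.2]
width: 20.7
grasp_force: 30.0
```

Run:
```python
from h import *
im,c,o=snap("wrist","w_red2"); ce,s=blob(colm(im,"red"));print(ce,s,o["grasp_force"],o["width"])
go([448.2,63.6,150])
```

```text
[283.67887564 279.42333901] [ 264  261   40   38 1174] 29.999940991401672 20.68563315291582
pos [448.1  65.5 179.2] yaw 160.1 q6 -1.11 t 10.15 F [-0.7 -0.5 -0.5] w 20.3 | turn 0.0 shift [-0.03 -0.07  1.17]
```

View pics/w_red2.png

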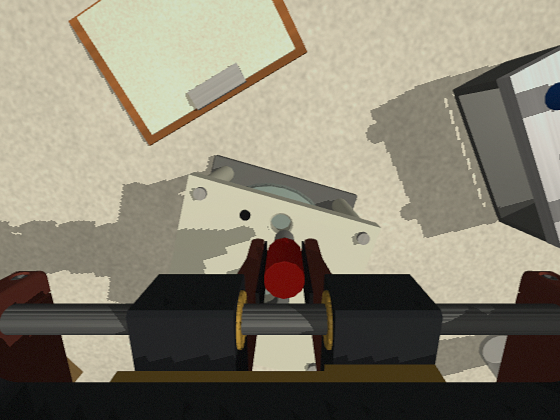

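{"fn": "move_arm", "kwargs": {"steps": [[[-0.03,-0.07,0.3],0,1],[[0,0,0.4],0,1],[[0,0,0.2],0,1],[[0,0,0],0,1],[[0,0,0],0,1],[[0,0,0],0,1]]}}

```text
t: 10.65
ee_pos: [447.9, 62.9, 156.5]
orientation: [-0.543, -3.094, 0.0]
ft_force: [-0.5, 0.2, -0.5]
width: 20.4
grasp_force: 30.0
```

Run:
```python
from h import *
im,c,o=snap("wrist")
go([447.9,63.7,121])
print(proj(c,[448.2,63.6,114]))
a=im[190:310,220:350];cv2.imwrite("pics/z1.png",cv2.resize(a[:,:,::-1],None,fx=5,fy=5,interpolation=cv2.INTER_CUBIC))
```

```text
pos [448.1  62.9 156.7] yaw 160.1 q6 -1.11 t 10.7 F [ 0.1 -0.  -0.8] w 20.5 | turn 0.0 shift [0.02 0.03 1.43]
[284.31702293 232.87149344]
```

View pics/z1.png

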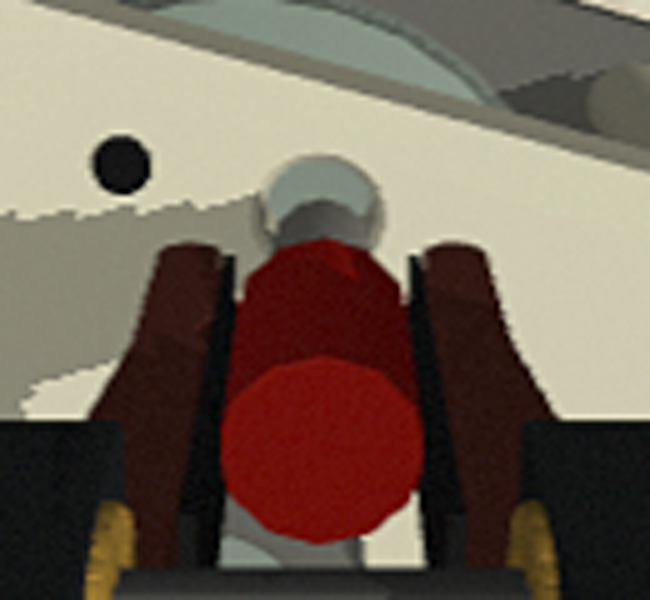

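{"fn": "move_arm", "kwargs": {"steps": [[[0.02,0.03,0.1],0,1],[[0,0,0.2],0,1],[[0,0,0.2],0,1],[[0,0,0.2],0,1],[[0,0,0.2],0,1],[[0,0,0.2],0,1],[[0,0,0.2],0,1],[[0,0,0.1],0,1],[[0,0,0],0,1],[[0,0,0],0,1]]}}

```text
t: 11.53
ee_pos: [447.7, 63.7, 121.5]
orientation: [-0.544, -3.094, 0.0]
ft_force: [-0.2, -0.8, 0.1]
width: 20.3
grasp_force: 30.0
```

Run:
```python
from h import *
for i in range(3): im,c,o=snap("wrist")
go([447.9,63.7,121]);ce,s=blob(colm(im,"red"));print(ce,s)
```

```text
pos [447.8  63.7 121.7] yaw 160.1 q6 -1.11 t 11.68 F [ 0.4  0.4 -0.5] w 20.5 | turn 0.0 shift [-0.    0.    0.03]
[283.64735945 279.33645656] [ 264  261   40   38 1174]
```

{"fn": "move_arm", "kwargs": {"steps": [[[0,0,0.06],0,1],[[0,0,0.04],0,1],[[0,0,0],0,1],[[0,0,0],0,1]]}}

```text
t: 12.02
ee_pos: [448.2, 63.7, 120.7]
orientation: [0.543, 3.093, 0.0]
ft_force: [-5.3, -0.9, 22.2]
width: 20.4
grasp_force: 30.0
```

{"fn": "move_arm", "kwargs": {"steps": [[[0,0,-0.04],0,1],[[0,0,0],0,0.6],[[0,0,0],0,0.6],[[0,0,0],0,0.6],[[0,0,0],0,0.55],[[0,0,-0.5],0,0.5],[[0,0,-0.9],0,0.5],[[0,0,-0.9],0,0.5],[[0,0,-0.2],0,0.5],[[0,0,0],0,0.5],[[0,0,0],0,0.5]]}}

```text
t: 12.93
ee_pos: [447.5, 63.7, 182.3]
orientation: [0.544, 3.094, 0.0]
ft_force: [0.1, 0.3, 0.1]
width: 43.9
grasp_force: 0.0
```

Run:
```python
from h import *
im,c,o=snap("wrist","w_red3"); ce,s=blob(colm(im,"red"));print(ce,s,proj(c,[448.2,63.6,148]))
go([533.2,325.3,165])
```

```text
[285.42352941 234.51895425] [270 213  29  39 765] [283.47099001 237.64238848]
pos [447.1  63.6 181.8] yaw 160.1 q6 -1.11 t 12.98 F [-0.3 -0.2  0.3] w 44.1 | turn 0.0 shift [ 0.33 11.01  0.66]
```

{"fn": "move_arm", "kwargs": {"steps": [[[0.03,0.8,0],0,0.5],[[0.03,0.93,0],0,0.5],[[0.03,0.93,0],0,0.5],[[0.03,0.93,0],0,0.5],[[0.03,0.93,0],0,0.5],[[0.03,0.93,0],0,0.5],[[0.03,0.93,0],0,0.5],[[0.03,0.93,0.1],0,0.5],[[0.03,0.93,0.1],0,0.5],[[0.03,0.93,0.1],0,0.5],[[0.03,0.93,0.16],0,0.5],[[0,0.88,0.2],0,0.5],[[0,0,0],0,0.5],[[0,0,0],0,0.5],[[0,0,0],0,0.5]]}}

```text
t: 14.23
ee_pos: [532.5, 323.7, 164.7]
orientation: [-0.543, -3.092, 0.003]
ft_force: [0.1, 0.0, -0.1]
width: 44.2
grasp_force: 0.0
```

Run:
```python
from h import *
for i in range(2): im,c,o=snap("wrist","w_blk")
go([533.2,325.3,92]);print(proj(c,[533.2,325.3,119]))
m=colm(im,"black");m[275:]=0;print(blob(m,(285,230)))
```

```text
pos [533.  323.5 165.6] yaw 160.0 q6 -0.7 t 14.33 F [-0.4  0.8  0.1] w 43.8 | turn 0.0 shift [0.01 0.08 2.95]
[285.84055033 230.95859663]
(array([285.5135468 , 225.40270936]), array([272, 207,  28,  37, 812], dtype=int32))
```

{"fn": "move_arm", "kwargs": {"steps": [[[0.01,0.08,0.4],0,0.5],[[0,0,0.7],0,0.5],[[0,0,0.7],0,0.5],[[0,0,0.6],0,0.5],[[0,0,0.4],0,0.5],[[0,0,0.15],0,0.5],[[0,0,0],0,0.5],[[0,0,0],0,0.5],[[0,0,0],0,0.5]]}}

```text
t: 15.08
ee_pos: [534.6, 326.8, 93.3]
orientation: [0.544, 3.093, 0.001]
ft_force: [-0.4, 0.3, 0.4]
width: 43.9
grasp_force: 0.0
```

{"fn": "move_arm", "kwargs": {"steps": [[[0,0,0],0,1],[[0,0,0],0,1],[[0,0,0],0,1],[[0,0,0],0,1],[[0,0,0],0,1],[[0,0,0],0,1]]}}

```text
t: 15.58
ee_pos: [534.0, 326.3, 92.8]
orientation: [0.543, 3.094, -0.001]
ft_force: [-1.2, -3.7, 4.6]
width: 20.4
grasp_force: 30.0
```

Run:
```python
from h import *
for i in range(2): im,c,o=snap("wrist","w_blk2")
m=colm(im,"black")[240:330,240:330];print(np.where(m.sum(1)>5)[0]+240)
go([545,-6.5,185])
```

```text
[240 241 242 243 244 245 246 247 248 249 250 251 252 253 254 255 256 257
 258 259 260 261 262 263 264 265 266 267 268 269 270 271 272 273 274 275
 276 277 278 279 280 281 282 283 284 285 286 287 288 289 290 291 292 293
 294 295 296 297 298 299 300 301 302 303 304 305 306 307 308 311 312 313]
pos [534.  326.3  92.8] yaw 160.1 q6 -0.69 t 15.68 F [-0.6 -2.8  5.6] w 20.2 | turn 0.0 shift [ -4.95 -12.37  -3.68]
```

{"fn": "move_arm", "kwargs": {"steps": [[[0,0,-0.5],0,1],[[0,0,-0.9],0,1],[[0,0,-0.9],0,1],[[0,0,-0.9],0,1],[[0,0,-0.5],0,1],[[-0.35,-0.84,0],0,1],[[-0.38,-0.96,0],0,1],[[-0.38,-0.96,0],0,1],[[-0.38,-0.96,0],0,1],[[-0.38,-0.96,0],0,1],[[-0.38,-0.96,0],0,1],[[-0.38,-0.96,0],0,1],[[-0.38,-0.96,0],0,1],[[-0.38,-0.96,0],0,1],[[-0.38,-0.96,0],0,1],[[-0.38,-0.96,0],0,1],[[-0.38,-0.96,0],0,1],[[-0.38,-0.96,0],0,1],[[0,0,0],0,1],[[0,0,0],0,1]]}}

```text
t: 17.35
ee_pos: [544.1, -6.7, 185.0]
orientation: [0.548, 3.093, 0.001]
ft_force: [-0.1, 0.1, -0.3]
width: 20.4
grasp_force: 30.0
```

{"fn": "move_arm", "kwargs": {"steps": [[[0,0,0.2],0,1],[[0,0,0.3],0,1],[[0,0,0.3],0,1],[[0,0,0.2],0,1],[[0,0,0],0,1],[[0,0,0],0,1],[[0,0,0],0,1]]}}

```text
t: 17.93
ee_pos: [544.2, -5.5, 159.9]
orientation: [-0.543, -3.094, -0.0]
ft_force: [0.1, 0.0, -0.3]
width: 20.4
grasp_force: 30.0
```

Run:
```python
from h import *
im,c,o=snap("wrist")
go([545.4,-6.6,122])
print(proj(c,[545.1,-6.5,114])-[220,190])
a=im[190:310,220:350];cv2.imwrite("pics/z2.png",cv2.resize(a[:,:,::-1],None,fx=5,fy=5,interpolation=cv2.INTER_CUBIC))
```

```text
pos [544.2  -5.6 160. ] yaw 160.1 q6 -1.26 t 17.98 F [-0.5  0.3 -0.6] w 20.3 | turn 0.0 shift [-0.06 -0.02  1.52]
[62.44097822 42.83910328]
```

View pics/z2.png

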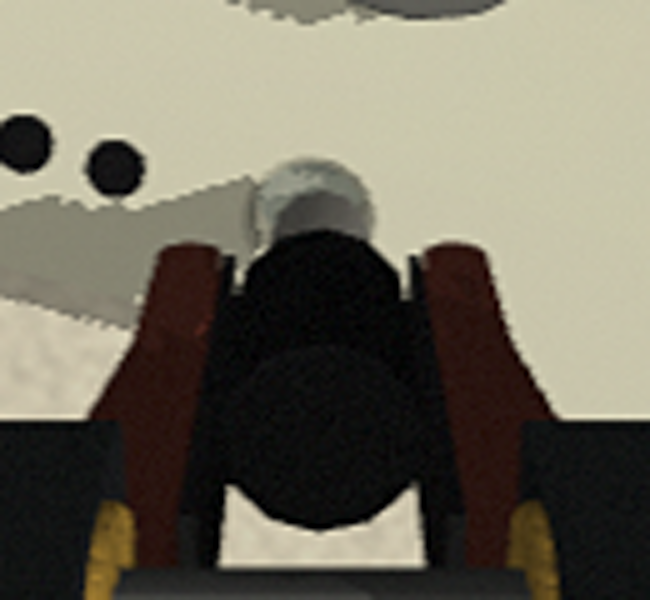

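{"fn": "move_arm", "kwargs": {"steps": [[[-0.06,-0.02,0.1],0,1],[[0,0,0],0,1],[[0,0,0.2],0,1],[[0,0,0.2],0,1],[[0,0,0.2],0,1],[[0,0,0.2],0,1],[[0,0,0.2],0,1],[[0,0,0.2],0,1],[[0,0,0.2],0,1],[[0,0,0],0,1],[[0,0,0],0,1]]}}

```text
t: 18.9
ee_pos: [545.2, -6.8, 122.0]
orientation: [-0.544, -3.094, 0.0]
ft_force: [-0.0, -0.5, -0.4]
width: 20.5
grasp_force: 30.0
```

Run:
```python
from h import *
go([545.4,-6.6,121.8])
```

```text
pos [545.2  -6.8 122. ] yaw 160.1 q6 -1.26 t 18.9 F [-0.  -0.5 -0.4] w 20.5 | turn 0.0 shift [-0.01  0.01  0.01]
```

{"fn": "move_arm", "kwargs": {"steps": [[[0,0,0.05],0,1],[[0,0,0.04],0,1],[[0,0,0],0,1],[[0,0,0],0,1]]}}

```text
t: 19.23
ee_pos: [545.5, -6.8, 121.3]
orientation: [0.543, 3.094, 0.0]
ft_force: [-4.8, -0.2, 10.6]
width: 20.3
grasp_force: 30.0
```

{"fn": "move_arm", "kwargs": {"steps": [[[0,0,0.03],0,1],[[0,0,0],0,1],[[0,0,-0.06],0,1],[[0,0,0],0,0.6],[[0,0,0],0,0.6],[[0,0,0],0,0.6],[[0,0,0],0,0.55],[[0,0,-0.5],0,0.5],[[0,0,-0.9],0,0.5],[[0,0,-0.9],0,0.5],[[0,0,-0.9],0,0.5],[[0,0,-0.5],0,0.5],[[0,0,0],0,0.5],[[0,0,0],0,0.5]]}}

```text
t: 20.4
ee_pos: [545.5, -6.8, 213.6]
orientation: [0.543, 3.093, 0.0]
ft_force: [-0.1, -0.5, -0.6]
width: 43.8
grasp_force: 0.0
```

Run:
```python
from h import *
tx=np.array([-.94,.34]); T=np.array([498,-353])-74*tx
go([*T,300])
```

```text
pos [545.5  -6.8 213.6] yaw 160.1 q6 -1.26 t 20.4 F [-0.1 -0.5 -0.6] w 43.8 | turn 0.0 shift [ -5.9  -13.66  -3.46]
```

{"fn": "move_arm", "kwargs": {"steps": [[[-0.39,-0.91,-0.15],0,0.5],[[-0.39,-0.91,-0.15],0,0.5],[[-0.39,-0.91,-0.15],0,0.5],[[-0.39,-0.91,-0.15],0,0.5],[[-0.39,-0.91,-0.15],0,0.5],[[-0.39,-0.91,-0.15],0,0.5],[[-0.39,-0.91,-0.15],0,0.5],[[-0.39,-0.91,-0.1],0,0.5],[[-0.39,-0.91,-0.1],0,0.5],[[-0.39,-0.91,-0.1],0,0.5],[[-0.39,-0.91,-0.1],0,0.5],[[-0.39,-0.91,0],0,0.5],[[-0.39,-0.91,0],0,0.5],[[-0.39,-0.91,0],0,0.5],[[-0.39,-0.91,0],0,0.5],[[0,0,0],0,0.5],[[0,0,0],0,0.5],[[0,0,0],0,0.5]]}}

```text
t: 21.9
ee_pos: [565.8, -376.6, 247.9]
orientation: [-0.544, -3.092, -0.002]
ft_force: [0.3, -0.6, -0.2]
width: 43.7
grasp_force: 0.0
```

Run:
```python
from h import *
im,c,o=snap("wrist","w_rod"); go([567.5,-378,250])
for t in ["rod","rod_grip","spare_rod"]:
    for b in cams.cut_out("wrist",t)[:2]: print(t,round(b["p"],2),np.round(b["rect"],1),np.round(onz(c,b["rect"][:2],170),1),b["pixels"].sum())
i2,_,_=snap("scene","scene2")
a=i2[170:260,270:370];cv2.imwrite("pics/pair.png",np.hstack([im[:,:,::-1][:420,100:460],cv2.resize(a[:,:,::-1],(440,396))[:396].repeat(1,0) if 0 else cv2.copyMakeBorder(cv2.resize(a[:,:,::-1],(440,396),interpolation=cv2.INTER_CUBIC),0,24,0,0,cv2.BORDER_CONSTANT)]))
```

```text
pos [ 566.  -376.3  248.4] yaw 160.1 q6 -1.83 t 21.95 F [-0.4  1.4  0.7] w 44.0 | turn 0.0 shift [-0.08 -0.04 -0.07]
rod 0.79 [278.2 135.7  28.4  33.2] [ 499.6 -356.8  170. ] 664
rod_grip 0.92 [279.7 135.8  32.6  32.1] [ 500.1 -355.7  170. ] 718
spare_rod 0.64 [324.2 195.8  33.3  41. ] [ 558.5 -337.5  170. ] 924
```

View pics/pair.png

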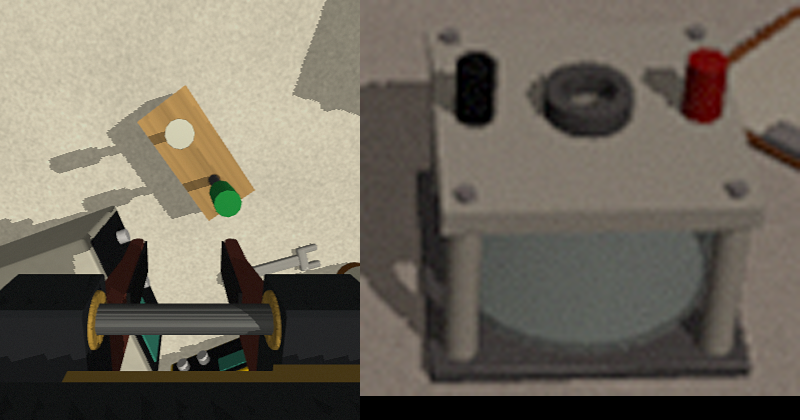

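```bash
cat >> h.py <<'E'
def white(im,near):
    h=cv2.cvtColor(im,cv2.COLOR_RGB2HSV).astype(int);return blob((h[...,1]<40)&(h[...,2]>150),near,200)
E
python3 - <<'E'
from h import *
im,c,o=snap("wrist")
ce,s=white(im,(280,134)); print(ce,s,onz(c,ce,170).round(1))
b=cams.cut_out("wrist","rod_grip")[0];v,u=np.where(b["pixels"]);print(u.mean(),v.mean(),onz(c,(u.mean(),v.mean()),170))
np.save("rr.npy",np.array(ray(c,ce)))
go([499.5,-355.8,205])
E
```

```text
[278.97147385 132.24564184] [265 118  29  30 631] [ 498.3 -355.5  170. ]
278.19392185238786 132.06222865412445 [ 497.96827921 -356.02108272  170.        ]
pos [ 566.7 -376.8  249.9] yaw 160.1 q6 -1.83 t 22.25 F [ 1.1 -0.2 -0.3] w 43.9 | turn 0.0 shift [ 2.81 -0.12  1.8 ]
```

{"fn": "move_arm", "kwargs": {"steps": [[[0.6,-0.03,0],0,0.4],[[0.9,-0.04,0.1],0,0.4],[[0.9,-0.04,0.7],0,0.4],[[0.46,-0.02,0.8],0,0.4],[[0,0,0.6],0,0.4],[[0,0,0],0,0.4],[[0,0,0],0,0.4],[[0,0,0],0,0.4]]}}

```text
t: 22.92
ee_pos: [499.1, -356.6, 195.8]
orientation: [0.543, 3.093, -0.001]
ft_force: [0.2, 0.4, 0.1]
width: 52.6
grasp_force: 0.0
```

Run:
```python
from h import *
im,c,o=snap("wrist","w_rod2"); n=proj(c,[498.3,-355.6,170]);ce,s=white(im,n);print(n,ce,s)
r=np.load("rr.npy");print(tri([r,ray(c,ce)]).round(1), onz(c,ce,170))
go([498.3,-355.6,127])
```

```text
[284.16656247 239.61904967] [285.84294872 232.125     ] [268 224  33  25 312]
[ 498.6 -355.1  154.9] [ 493.58579633 -352.68423133  170.        ]
pos [ 499.3 -356.7  195.9] yaw 160.1 q6 -1.86 t 22.97 F [-0.2  0.3 -0.6] w 52.7 | turn 0.0 shift [0.06 0.03 2.76]
```

{"fn": "move_arm", "kwargs": {"steps": [[[0.06,0.03,0.4],0,0.4],[[0,0,0.6],0,0.4],[[0,0,0.6],0,0.4],[[0,0,0.6],0,0.4],[[0,0,0.4],0,0.4],[[0,0,0.16],0,0.4],[[0,0,0],0,0.4],[[0,0,0],0,0.4],[[0,0,0],0,0.4]]}}

```text
t: 23.72
ee_pos: [497.6, -355.3, 126.5]
orientation: [0.543, 3.093, -0.001]
ft_force: [-0.4, 0.3, 0.6]
width: 52.5
grasp_force: 0.0
```

Run:
```python
from h import *
im,c,o=snap("wrist"); go([498.3,-355.6,127]);print(proj(c,[498.3,-355.6,170])-[220,210])
a=im[210:320,220:350];cv2.imwrite("pics/z3.png",cv2.resize(a[:,:,::-1],None,fx=5,fy=5,interpolation=cv2.INTER_CUBIC))
```

```text
pos [ 497.6 -355.3  126.6] yaw 160.1 q6 -1.86 t 23.77 F [-0.1  0.3 -0.7] w 52.9 | turn 0.0 shift [-0.03 -0.   -0.02]
[62.63708037 88.89548221]
```

View pics/z3.png

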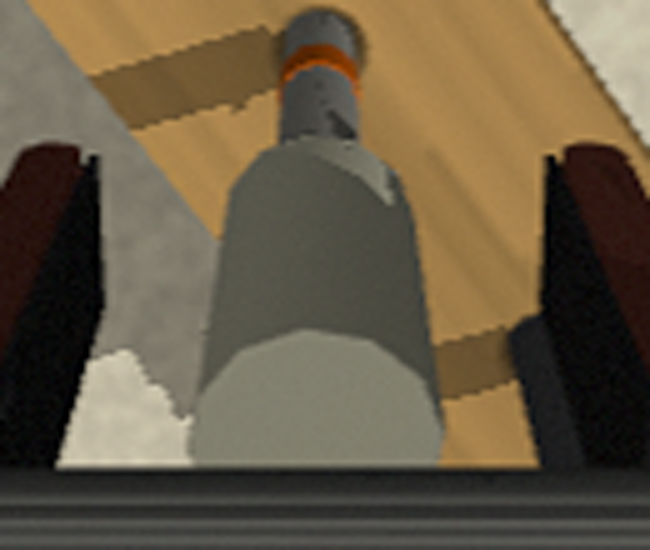

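{"fn": "move_arm", "kwargs": {"steps": [[[-0.02,0,0],0,0.4],[[0,0,0],0,1],[[0,0,0],0,1],[[0,0,0],0,1],[[0,0,0],0,1],[[0,0,0],0,1],[[0,0,0],0,1],[[0,0,0],0,1]]}}

```text
t: 24.43
ee_pos: [497.5, -355.1, 125.7]
orientation: [0.544, 3.094, -0.0]
ft_force: [0.4, 0.3, 0.4]
width: 23.2
grasp_force: 30.0
```

Run:
```python
from h import *
snap("wrist"); go([497.5,28.2,300])
```

```text
pos [ 497.5 -355.1  125.7] yaw 160.1 q6 -1.86 t 24.48 F [ 0.2 -0.3  0.7] w 23.5 | turn 0.0 shift [ 5.23 14.41 -6.97]
```

{"fn": "move_arm", "kwargs": {"steps": [[[0,0,-0.3],0,1],[[0,0,-0.6],0,1],[[0,0,-0.8],0,1],[[0,0,-0.9],0,1],[[0,0,-0.9],0,1],[[0,0,-0.9],0,1],[[0,0,-0.9],0,1],[[0,0,-0.8],0,1],[[0,0,-0.6],0,1],[[0,0,-0.3],0,1],[[0,0,0],0,1],[[0,0,0],0,1]]}}

```text
t: 25.48
ee_pos: [497.2, -354.9, 300.4]
orientation: [-0.543, -3.094, -0.0]
ft_force: [0.1, 0.1, -1.5]
width: 23.7
grasp_force: 30.0
```

{"fn": "move_arm", "kwargs": {"steps": [[[0.2,0.5,0],0,1],[[0.3,0.8,0],0,1],[[0.3,0.85,0],0,1],[[0.3,0.85,0],0,1],[[0.3,0.85,0],0,1],[[0.3,0.85,0],0,1],[[0.3,0.85,0],0,1],[[0.3,0.85,0],0,1],[[0.3,0.85,0],0,1],[[0.3,0.85,0],0,1],[[0.3,0.85,0],0,1],[[0.3,0.85,0],0,1],[[0.3,0.85,0],0,1],[[0.3,0.85,0],0,1],[[0.3,0.85,0],0,1],[[0.3,0.85,0],0,1],[[0.3,0.8,0],0,1],[[0.2,0.4,0],0,1],[[0,0,0],0,1],[[0,0,0],0,1]]}}

```text
t: 27.15
ee_pos: [497.3, 27.9, 300.0]
orientation: [-0.541, -3.093, 0.001]
ft_force: [-0.4, -0.3, -1.6]
width: 23.2
grasp_force: 30.0
```

Run:
```python
from h import *
for i in range(2): im,c,o=snap("wrist","w_rod4")
go([496.6,28.2,270])
a=im[200:320,210:360];cv2.imwrite("pics/z4.png",cv2.resize(a[:,:,::-1],None,fx=5,fy=5,interpolation=cv2.INTER_CUBIC))
# where the vertical line through the TCP would show
R=Ro.from_rotvec(o["orientation"]).as_matrix()
for z in (44,-6,-66,-115): 
    X=o["ee_pos"]+np.array([0,0,z]);print(z,(proj(c,X)-[210,200])*5)
```

```text
pos [497.7  27.  300.4] yaw 160.1 q6 -1.19 t 27.25 F [-0.5  0.1 -0.9] w 23.7 | turn 0.0 shift [0.06 0.03 1.21]
44 [363.71176956 488.89868899]
-6 [365.65551748 264.89286486]
-66 [366.95427138 115.21891009]
-115 [367.62592004  37.81524587]
```

View pics/z4.png

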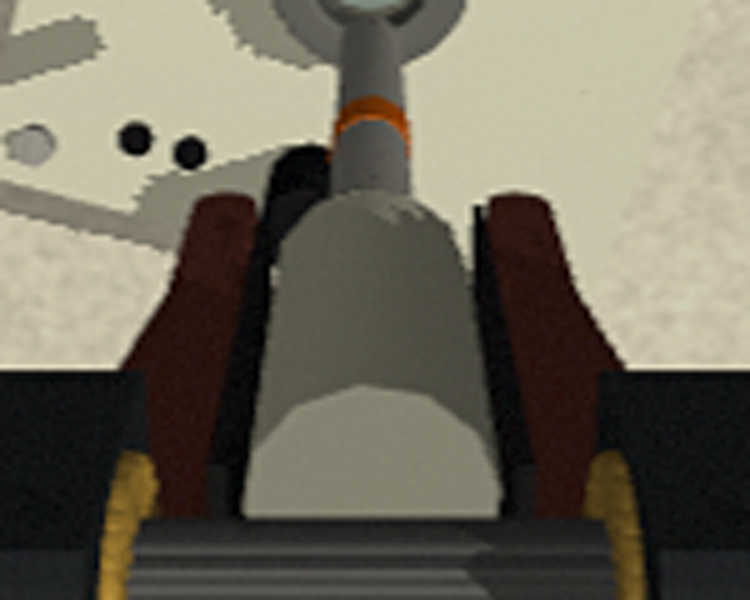

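Run:
```python
from h import *
for i in range(3): im,c,o=snap("wrist")
a=np.linspace(0,2*np.pi,200)
for n,z,r in (("foot",-115.7,6),("bandlow",-60.7,6),("bandhigh",-50.7,6),("gripbot",-5.7,12),("griptop",44.3,12)):
    P=np.array([proj(c,o["ee_pos"]+[r*np.cos(t),r*np.sin(t),z]) for t in a]);q=(P-[210,200])*5
    print(n,"cols",q[:,0].min().round(),q[:,0].max().round(),"min row",q[:,1].min().round())
# bore in this view
a=im[120:320,210:360];g=cv2.cvtColor(im,cv2.COLOR_RGB2GRAY)
for n,z,r in (("collar outer",130,24),("bore",130,14)):
    P=np.array([proj(c,[496.6+r*np.cos(t),28.2+r*np.sin(t),z]) for t in np.linspace(0,6.28,200)]);print(n,P.min(0).round(1),P.max(0).round(1))
cv2.imwrite("pics/z5.png",cv2.resize(im[130:240,220:350,::-1],None,fx=5,fy=5,interpolation=cv2.INTER_CUBIC))
```

```text
foot cols 337.0 398.0 min row 7.0
bandlow cols 329.0 404.0 min row 89.0
bandhigh cols 327.0 406.0 min row 109.0
gripbot cols 268.0 463.0 min row 174.0
griptop cols 232.0 496.0 min row 371.0
collar outer [263.6 173. ] [305.1 213.6]
bore [272.3 181.7] [296.5 205.4]
```

View pics/z5.png

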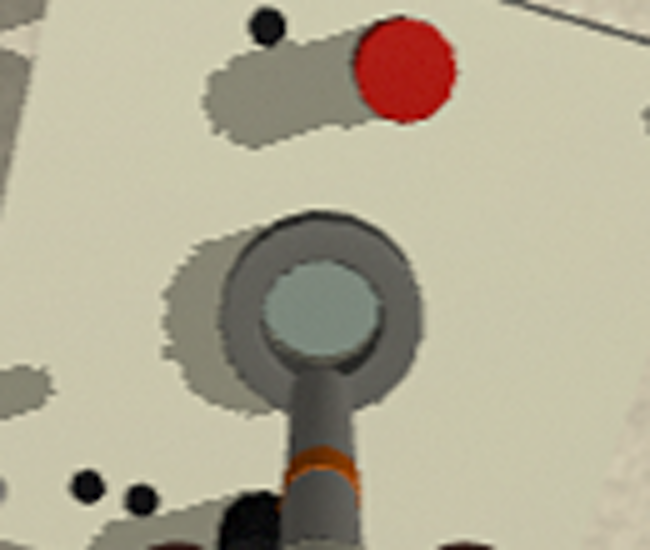

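Run:
```python
from h import *
go([495.1,27.9,270])
```

```text
pos [498.   26.8 300.6] yaw 160.0 q6 -1.19 t 27.4 F [ 0.5 -0.2 -1.2] w 23.5 | turn 0.0 shift [0.12 0.   1.22]
```

{"fn": "move_arm", "kwargs": {"steps": [[[0.06,0,0.1],0,1],[[0.06,0,0.3],0,1],[[0,0,0.4],0,1],[[0,0,0.3],0,1],[[0,0,0.1],0,1],[[0,0,0],0,1],[[0,0,0],0,1],[[0,0,0],0,1],[[0,0,0],0,1]]}}

```text
t: 28.15
ee_pos: [495.5, 28.7, 271.0]
orientation: [0.543, 3.094, 0.0]
ft_force: [-0.2, -0.4, -0.4]
width: 23.5
grasp_force: 30.0
```

Run:
```python
from h import *
for k in range(4):
    im,c,o=snap("wrist","w_d%d"%k)
go([495.1,27.9,185.7])
h=cv2.cvtColor(im,cv2.COLOR_RGB2HSV).astype(int)
m=(h[...,0]>5)&(h[...,0]<16)&(h[...,1]>150)&(h[...,2]>90); ce,s=blob(m,None,10);print("band",ce,s)
R=Ro.from_rotvec(o["orientation"]).as_matrix()
A=o["ee_pos"]+R@np.array([-1.3,.85,0])
a=np.linspace(0,6.28,200)
for z in (-60.7,-50.7):
    P=np.array([proj(c,A+[6*np.cos(t),6*np.sin(t),z]) for t in a]);print(P.min(0).round(1),P.max(0).round(1))
```

```text
pos [495.3  28.7 270.9] yaw 160.1 q6 -1.19 t 28.35 F [ 0.2  0.2 -0.7] w 23.7 | turn 0.0 shift [-0.   -0.03  3.41]
band [217.2605985   48.09351621] [ 129    0  188   99 1604]
[276.9 219.4] [291.9 233.6]
[276.6 223.3] [292.2 238.1]
```

```bash
cat >> h.py <<'E'
def orange(im,near,r=14):
    h=cv2.cvtColor(im,cv2.COLOR_RGB2HSV).astype(int)
    m=(h[...,0]>3)&(h[...,0]<18)&(h[...,1]>130)&(h[...,2]>80);u,v=map(int,near);k=np.zeros_like(m);k[v-r:v+r,u-r:u+r]=1
    v,u=np.where(m&k);return u,v
E
python3 - <<'E'
from h import *
im,c,o=snap("wrist")
u,v=orange(im,(284,224));print(u.min(),u.max(),(u.min()+u.max())/2)
for q in range(282,288): print(q,v[u==q])
E
```

```text
277 291 284.0
282 [220 221 222 223]
283 [219 220 221 222 223]
284 [219 220 221 222 223]
285 [219 220 221 222 223]
286 [220 221 222 223]
287 [220 221 222 223]
```

{"fn": "move_arm", "kwargs": {"steps": [[[0,-0.03,0.1],0,1],[[0,0,0.2],0,1],[[0,0,0.25],0,1],[[0,0,0.25],0,1],[[0,0,0.25],0,1],[[0,0,0.25],0,1],[[0,0,0.25],0,1],[[0,0,0.15],0,1],[[0,0,0],0,1],[[0,0,0],0,1]]}}

```text
t: 29.23
ee_pos: [494.8, 28.0, 227.9]
orientation: [-0.543, -3.094, 0.0]
ft_force: [-0.4, 0.1, 0.0]
width: 23.7
grasp_force: 30.0
```

Run:
```python
from h import *
im,c,o=snap("wrist"); go([495.1,27.9,185.7])
```

```text
pos [495.1  28.  228.3] yaw 160.1 q6 -1.19 t 29.28 F [-1.1  0.3 -0.6] w 23.9 | turn 0.0 shift [-0.  -0.   1.7]
```

{"fn": "move_arm", "kwargs": {"steps": [[[0,0,0.1],0,1],[[0,0,0.2],0,1],[[0,0,0.25],0,1],[[0,0,0.25],0,1],[[0,0,0.25],0,1],[[0,0,0.25],0,1],[[0,0,0.2],0,1],[[0,0,0.15],0,1],[[0,0,0.05],0,1],[[0,0,0],0,1],[[0,0,0],0,1],[[0,0,0],0,1],[[0,0,0],0,1]]}}

```text
t: 30.37
ee_pos: [495.1, 28.0, 186.0]
orientation: [0.543, 3.094, 0.0]
ft_force: [0.4, -0.3, -0.7]
width: 23.8
grasp_force: 30.0
```

Run:
```python
from h import *
for k in range(5):
    im,c,o=snap("wrist"); go([495.1,27.9,185.7])
u,v=orange(im,(284,223));print(u.min(),u.max(),[v[u==q] for q in (283,284,285)])
A=o["ee_pos"]+Ro.from_rotvec(o["orientation"]).as_matrix()@np.array([-1.3,.85,0])
a=np.linspace(0,6.28,200)
for n,C,r in (("bandlow",A+[0,0,-60.7],6),("mid",A+[0,0,-55.7],6),("high",A+[0,0,-50.7],6),("bore",np.array([496.6,28.2,130]),14),("collar",np.array([496.6,28.2,130]),24)):
    P=np.array([proj(c,C+[r*np.cos(t),r*np.sin(t),0]) for t in a]);print(n,C.round(1),P.min(0).round(1),P.max(0).round(1))
# profile through image along axis column and across the bore
g=cv2.cvtColor(im,cv2.COLOR_RGB2GRAY);print(g[190:245,284]);print(g[216,250:320]);print(im[205:240:1,284].tolist())
si,sc,_=snap("scene","scene_fin");q=proj(sc,[496.6,28.2,130]);u,v=orange(si,q,8);print("scene collar",q,u.min() if len(u) else None,u.max() if len(u) else None,v.min() if len(v) else None,v.max() if len(v) else None, [proj(sc,[496.6,28.2,z]).round(1) for z in (125,130,135)])
```

```text
pos [495.1  28.  186. ] yaw 160.1 q6 -1.19 t 30.42 F [ 0.8  0.7 -0.5] w 23.5 | turn 0.0 shift [-0.   -0.    0.01]
pos [495.1  28.  186. ] yaw 160.1 q6 -1.19 t 30.47 F [ 0.1  0.4 -1. ] w 23.7 | turn 0.0 shift [-0.   -0.    0.01]
pos [495.   28.  185.9] yaw 160.1 q6 -1.19 t 30.52 F [ 0.7  0.2 -0.8] w 23.5 | turn 0.0 shift [-0.   -0.    0.01]
pos [495.   28.  185.8] yaw 160.1 q6 -1.19 t 30.57 F [-0.3 -0.4 -1.6] w 23.2 | turn 0.0 shift [-0.01 -0.    0.  ]
pos [495.   28.  185.8] yaw 160.1 q6 -1.19 t 30.62 F [ 0.3 -0.3 -0.7] w 23.4 | turn 0.0 shift [-0.01 -0.    0.  ]
277 291 [array([219, 220, 221, 222, 223]), array([219, 220, 221, 222, 223]), array([219, 220, 221, 222, 223])]
bandlow [496.5  28.3 125.1] [276.9 219.4] [291.9 233.6]
mid [496.5  28.3 130.1] [276.7 221.3] [292.  235.8]
high [496.5  28.3 135.1] [276.6 223.3] [292.2 238.1]
bore [496.6  28.2 130. ] [266.4 211.6] [302.1 245.4]
collar [496.6  28.2 130. ] [253.6 199. ] [314.9 257. ]
[198 197 198 197 200 207  86  43  48  48  73 102  99  96  96  95  95  93
  95  94  92  89  60  58  61  60  60  61  79  62  57  59  56  97  78  76
  75
[... 278 characters left out ...]
 93  93  92  93
  93  95  95  97  96 102  96 103 170 199 195 196 195 195 195 196]
[[96, 96, 89], [97, 95, 89], [96, 93, 88], [97, 95, 89], [96, 94, 87], [94, 93, 85], [91, 89, 83], [62, 59, 56], [60, 58, 55], [62, 62, 55], [62, 60, 57], [61, 60, 56], [62, 61, 57], [77, 81, 77], [95, 53, 18], [102, 45, 4], [103, 47, 9], [101, 44, 2], [150, 83, 32], [78, 78, 74], [77, 77, 72], [77, 75, 71], [80, 78, 71], [79, 77, 71], [81, 78, 73], [80, 78, 72], [76, 75, 71], [80, 78, 73], [77, 77, 70], [78, 78, 70], [79, 77, 71], [77, 77, 72], [80, 79, 73], [97, 96, 82], [98, 97, 84]]
scene collar [322.57406444 189.80360323] 321 324 189 192 [array([322.4, 191.6]), array([322.6, 189.8]), array([322.7, 188. ])]
```

```bash
python3 -c "
from h import *
go([495.1,27.9,185.7]);print(ctrl.close_job())"
```

```text
pos [494.9  28.  185.8] yaw 160.1 q6 -1.19 t 30.67 F [-0.5 -0.2 -0.4] w 24.0 | turn 0.0 shift [-0.01 -0.    0.  ]
the job is handed in; nothing more can be done
None
```

Job handed in at about 31 s: red plug seated in port 1, then black in port 2, and the probe rod held still in the collar, its band level with the collar's top and its axis within about 1 mm of the bore's centre by wrist-camera measurement; no contact force showed while lowering it. I viewed 12 pictures, two over the limit of 10.

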